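# Slide the bay cover of a dosing unit home until its tab clicks

### The arm

A 6-joint arm with a two-finger parallel gripper is mounted at the origin on the work surface. World frame = base frame: x ahead of the robot, y to its left, z up, the work surface at z = 0. Lengths are in m, angles in rad, forces in N, time in s.
With the tool pointing down it reaches from about 0.35 to 0.775 m from the base axis. Payload 7.3 kg.
Tool frame: the origin (TCP) lies at the very end of the fingers, on their centre line; the grasp point (between the pads) lies 19 mm behind it; z points along the fingers, y is the direction in which the jaws open and shut (so a half turn about z gives the same grasp; the last joint's range is limited). The gripper opens to 92 mm and grips with 3 to 60 N. Pads are 19 mm wide; open, the fingers measure 130 mm over their backs; the gripper's body (75 mm by 190 mm) begins 47 mm behind the grasp point.
Start: joints at [1.002, 0.342, 1.524, -0, 1.275, -0.146], TCP at [0.215, 0.479, 0.227] pointing down, gripper open.
Joint ranges: [-2.53, 2.53], [-0.77, 2.02], [0.04, 2.7], [-1, 4.14], [0.28, 2.66], [-3.11, 3.11]. Speed limits (rad/s): [2.57, 2.57, 3.14, 3.14, 3.14, 3.14].

### API

Orientations are given as [roll, pitch, yaw] about the fixed x, y, z axes, in that order (R = Rz(yaw) Ry(pitch) Rx(roll)).
In Python, from cell import robot gives the robot as it stands.
- The arm moves only by the shell command python3 -m pendant 'ROWS' [OPENING] [FORCE]. ROWS is JSON, a list of rows, each a list of 2 entries, a list of its own where there are three numbers: the shift along the tool's x, y, z in mm, then the turn about the tool's z in degrees. In form: [[[x, y, z], turn], ...]. A call has 1 to 10 rows; each row is the pose to reach, as a shift and turn from the pose measured when the call began, along the tool's axes at that moment; what a row does not reach only later rows make up. A row lasts 1/12 s, in which the tool goes at most 41.7 mm and 7.16 degrees, less where a joint would pass 70% of its speed; a pose out of reach is approached as far as the arm can. A call with a gripper value outside its range is refused whole. OPENING is the opening, from 0 (shut) to 1 (fully open), set as the call begins (- or left out, the last holds). The fingers move at their own pace and stop on an object; FORCE is the grip in N (left out, the last holds). Time passes only in rows, so rows that repeat a pose let the fingers close. It gives the time, the measured TCP pose, the force and the opening at its end, in the units of the state.
- robot.observe(): the state, without advancing time (a new reading comes with each control period).
- robot.read_camera(name): name is "scene" or "side" or "wrist"; returns the picture (480x640x3 uint8, red, green, blue); there is no depth.
- robot.calibration(name): a dict with "vfov" (degrees; the focal length in pixels is half the picture's height over the tangent of half this angle, whatever the lens; pixels are square), "cx", "cy" (the principal point, pixels), "rvec" (rotation vector, rad) and "tvec" (3), from world to camera coordinates, as OpenCV has them. Camera axes: x right, y down, z forward; pixel columns grow to the right and rows downward; lengths in m; the calibration is good to about 2 mm. A picture is of the moment at which its call begins: read the wrist's pose just before it. calibration takes no time and is no camera call; for the wrist camera it gives the pose at the moment of the call.
- robot.hand_in(): hands the job in, once; it reports no verdict.
Trained networks look in the newest picture that a camera, given by its name, has taken for a name from the list of things; names that differ only in an ending like _2 or _b are one class to them, and where a whole thing is asked for, a point or a joint stands for the part that bears it (a point fixed in the world has none). Each returns a list of dicts, best first, with "p" (0 to 1); they miss things now and then, are a little off and sometimes report something else, mostly with a low value. They report only what shows in the picture. A call takes as long as a camera call. They do not tell look-alikes from the thing itself.
- robot.find_in(camera, query): "xy" ([column, row] as shares, 0 to 1, of the picture: columns of its width, rows of its height, amid what is visible of it).
The state is a dict: "time": time; "qpos": joint angles; "qvel": joint speeds; "joint_efforts": joint torques, N m; "tool_pos": TCP position; "tool_rot": TCP orientation; "contact_force": force on the tool from outside, world axes, zero at the start; "torque": the same for the moment, N m; "opening": finger opening in m.
Only numpy, scipy, OpenCV 4.12 (cv2) and the standard library are available. Lean on these libraries where they do the work, as an engineer would, in place of code of your own. Each camera call takes 0.05 s, during which the arm holds its last target.

### The job

Close the cartridge bay of the small white dosing unit: pick up its loose cover by the upright grip, lay it flat on the unit in the open mouth of the rails, tab first, and slide it in under the rail lips until its springy tab has ridden over the ledge and clicked down behind it. Work by feel and gently: the place of the ledge and of the stop just behind it is set differently on every unit, and while sliding in, the cover must never be pressed or pushed against the unit with more than 20 N. Let go of the cover, and do not shift the other things on the bench.

Things in the scene. Friction and masses are not known exactly. Their poses are not given: they have to be found in the camera images.
- unit: Dosing unit, a white box 240 (x) x 150 (y) x 50 mm high, fixed, two grey rails on top. Origin at the centre of its underside; x = the way the cover slides in, y across the rails, z up. Its flat top (deck) is at z = 50 mm. The bay opening in the deck: x = 5 to 46 mm, |y| below 26 mm.
- mouth (a point): Point on the unit's deck (x = -38 mm, y = 0) over which the cover's origin is laid: the cover's front edge is then 7 mm past the unit's centre, clear of the lips. Axes as the unit's. Deck open from above here; from 2 mm to 52 mm further along x two walls 10 mm high form a funnel, gap 99 narrowing to 83 mm.
- rails (a point): Point on the deck (unit x = 65.5 mm, y = 0) midway along and between the rails. Rail walls 103 mm long, 10 mm high, 83 mm apart. Lips reach 8 mm inwards from each wall, undersides 6.5 mm above the deck, from 37 mm before this point on; their sloped lead-ins begin 50 mm before it and rise 15 mm above the deck at most.
- mean_stop (a point): Mean place of the stops (unit x = 87 mm) that end the cover's travel, on the deck. Before them a metal ramp and ledge 5 mm high, 22 mm wide. On average the tab's nose meets the ramp with the cover's origin at unit x = 3 mm, snaps down at 39 mm, and the cover meets the stops at 42 mm. The piece is adjustable: on each unit all three lie up to 15 mm nearer or farther, not measured.
- cover_grip (a point): Grasp point of the loose white plastic cover (90 g), 30 mm above its underside in its upright grip blade: 14 mm thick (x), 44 mm wide (y), from 5 to 44.5 mm above the underside. x = tab end, the way it slides in; z up. On the deck this point is 80 mm above the unit's origin. Keep fingertips 10 mm or more above the underside: plate 5 mm thick, tab's top at 9 mm.
- cover: The loose cover, a plate 100 (x) x 80 (y) x 5 mm with a slot at its front in which the springy tab lies. Origin on the midline of the plate's underside, 45 mm behind its front edge, 28 mm ahead (x) of the grasp point and 30 mm below it; axes as there. It has about 1.5 mm play on each side and above in the rails. Once its front edge is under the lips, cover and unit bear no more than 20 N between them.
- tab (a joint): The cover's springy tab, 22 mm wide, reaching 14.5 mm past the front edge, hooked nose under its tip. Angle in rad: 0 = at rest, 0.06 to 0.08 = nose riding on the ledge. Pushing the nose up the ramp takes about 4 to 10 N along x; the push falls off as it snaps down behind the ledge. About 3 mm further are the stops, rubber-faced but firm.
- tape: Bystander: roll of yellow tape lying flat, 90 mm wide, 24 mm high; origin at the centre of its underside.
- vial: Bystander: small capped amber vial, 24 mm wide, 45 mm high; origin under its centre.
- tub: Bystander: low white tub, 40 mm wide, 38 mm high, beside the unit; origin under its centre.
- spatula: Bystander: spatula, 170 mm long, lying flat at the side; origin under its middle.
- beaker: Bystander: clear beaker, 70 mm wide, 85 mm high; origin under its centre.
- reagent: Bystander: glass bottle, 60 mm wide, 130 mm high; origin under its centre.
Not all that is in view belongs to the job. Leave any blue or purple look-alike of the cover alone.

How it is judged:
On the way, in this order (a step that is already met when the one before it is completed fails the run):
1. the cover lies flat on the deck in the mouth of the rails, tab first, not yet at the ledge (z of cover_grip in the frame of unit between 0.076 and 0.085 m and angle between the x axis of cover_grip and the x axis of unit, either way round below 0.1 rad and angle between cover_grip's own z axis and vertical below 0.06 rad and y of cover_grip in the frame of unit between -0.012 and 0.012 m and x of cover_grip in the frame of unit between -0.095 and -0.028 m and value of joint tab below 0.04 rad), for 0.1 s.
2. the cover is under the lips and its tab is riding up over the ledge (y of cover_grip in the frame of unit between -0.004 and 0.004 m and z of cover_grip in the frame of unit between 0.076 and 0.085 m and angle between the x axis of cover_grip and the x axis of unit, either way round below 0.1 rad and angle between cover_grip's own z axis and vertical below 0.06 rad and x of cover_grip in the frame of unit above -0.028 m and value of joint tab above 0.04 rad), for 0.02 s.
At the end, for the whole second after the job is handed in: The cover lies flat between the rails of the unit (within 4 mm of its middle, within 0.1 rad of its direction), its origin more than 21 mm past the unit's origin along x (past any ledge), the tab back at rest (below 0.03 rad) behind the ledge, the cover released and at rest (y of cover_grip in the frame of unit between -0.004 and 0.004 m and z of cover_grip in the frame of unit between 0.076 and 0.085 m and angle between the x axis of cover_grip and the x axis of unit, either way round below 0.1 rad and angle between cover_grip's own z axis and vertical below 0.06 rad and x of cover_grip in the frame of unit above -0.007 m and value of joint tab below 0.03 rad and linear speed of cover below 0.01 m/s); the robot touches nothing.
It fails at once if once its front edge is under the lips, the cover is pressed or pushed against the unit with more than 20 N (contact force between cover and unit above 20 N and x of cover_grip in the frame of unit above -0.045 m).
It fails at once if another thing on the bench is shifted by more than 30 mm (distance of any of tape, vial, tub, spatula, beaker, reagent from where it was at the start of the episode above 0.03 m).
It also fails if it takes over 64 s, if anything falls off the work surface, if the arm or the gripper's body presses on something with over 40 N, if the wrist force passes 120 N, or if a joint passes its speed limit or range.

## Working session

There is one attempt and no reset: what is moved stays moved. The work goes in short steps, Python scripts to look and compute and a shell command to move; the robot and the scene stay as the last step left them, time stands still between calls to the robot, and variables do not carry over. Pictures are saved under pics/ and viewed, and the job is handed in when it is done.

```bash
ls; mkdir -p pics
python3 - <<'E'
from cell import robot
import cv2
s=robot.observe();print({k:s[k] for k in('time','tool_pos','tool_rot','contact_force','opening')})
for c in('scene','side','wrist'):
    im=robot.read_camera(c);cv2.imwrite(f'pics/{c}0.png',im[:,:,::-1])
    print(c,robot.calibration(c))
    for q in('unit','cover','cover_grip','rails'):
        try: print(q,robot.find_in(c,q)[:4])
        except Exception as e: print(q,e)
E
```

```text
pics
{'time': 0.0, 'tool_pos': array([0.21517782, 0.47840445, 0.22600977]), 'tool_rot': array([-3.13996161e+00, -2.38621905e-04,  2.71875136e+00]), 'contact_force': array([0.31501859, 0.39888727, 0.07943046]), 'opening': 0.09160640954153364}
scene {'vfov': 48.216968503279375, 'cx': 324.4049768462387, 'cy': 249.97705851298312, 'rvec': array([ 0.85654235,  2.60109721, -0.96970604]), 'tvec': array([ 0.40880969, -0.19576026,  1.34425646])}
unit []
cover [{'xy': [0.4494, 0.5169], 'p': 0.87}, {'xy': [0.4309, 0.4262], 'p': 0.81}, {'xy': [0.5075, 0.3515], 'p': 0.6}]
cover_grip [{'xy': [0.4314, 0.42], 'p': 0.77}, {'xy': [0.4461, 0.5225], 'p': 0.62}, {'xy': [0.5136, 0.3517], 'p': 0.57}]
rails [{'xy': [0.5713, 0.7102], 'p': 0.7}]
side {'vfov': 52.36767260025747, 'cx': 325.7340620226986, 'cy': 238.79193662396523, 'rvec': array([ 2.34841406, -0.50837499,  0.20502166]), 'tvec': array([-0.45896403,  0.21341308,  0.93091209])}
unit [{'xy': [0.4895, 0.401], 'p': 0.79}]
cover [{'xy': [0.5672, 0.5873], 'p': 0.77}, {'xy': [0.5805, 0.7335], 'p': 0.67}, {'xy': [0.453, 0.8202], 'p': 0.67}]
cover_grip [{'xy': [0.5744, 0.724], 'p': 0.96}, {'xy': [0.5698, 0.585], 'p': 0.94}]
rails [{'xy': [0.4922, 0.4044], 'p': 0.81}]
wrist {'vfov': 71.08614674796382, 'cx': 313.88540526849357, 'cy': 238.57287559168634, 'rvec': array([-2.42025135, -1.56293678, -0.23493451]), 'tvec': array([-0.52349837, -0.03639275,  0.39148604])}
unit []
cover []
cover_grip []
rails []
```

View pics/scene0.png

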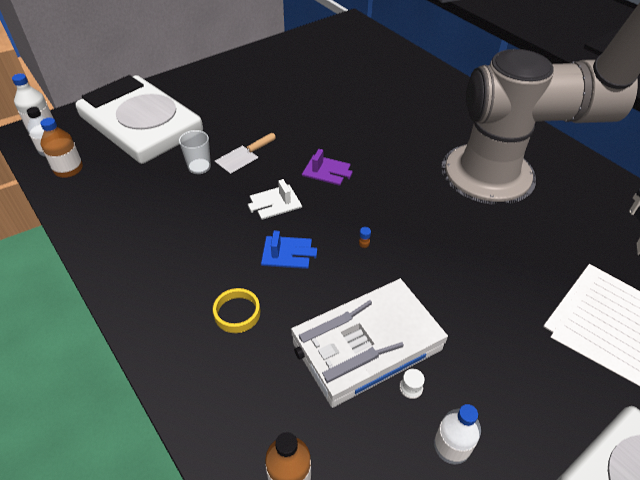

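View pics/side0.png

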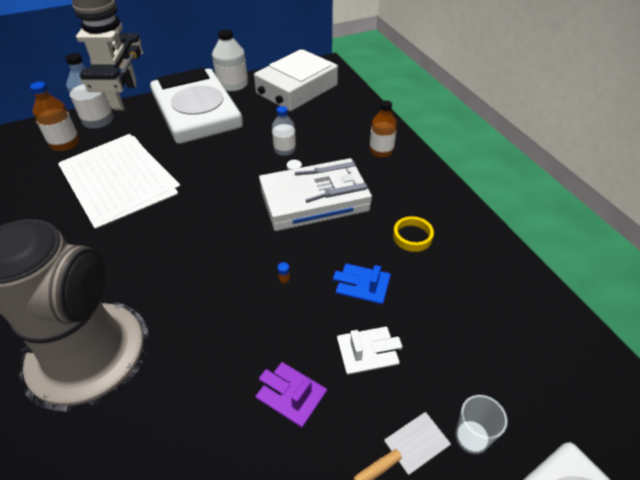

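View pics/wrist0.png

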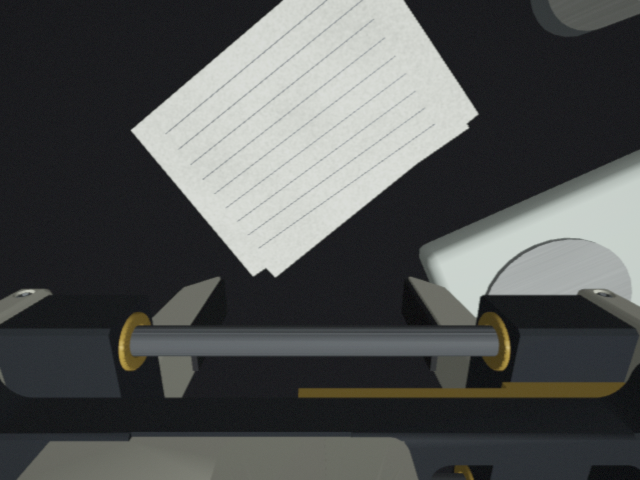

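The white cover lies at about (275,202) in scene and (368,350) in side, with its tab toward the left in scene and the right in side. The unit is near (370,340) in scene, with its rails opening toward the robot.

```bash
cat > h.py <<'E'
import numpy as np,cv2
from cell import robot
def cal(n):
    c=robot.calibration(n);R=cv2.Rodrigues(c['rvec'])[0];f=240/np.tan(np.radians(c['vfov']/2))
    return R,np.array(c['tvec']),f,c['cx'],c['cy']
def ray(C,p):
    R,t,f,cx,cy=C;d=R.T@np.array([(p[0]-cx)/f,(p[1]-cy)/f,1.]);return -R.T@t,d/np.linalg.norm(d)
def onz(C,p,z):
    o,d=ray(C,p);return o+d*(z-o[2])/d[2]
def proj(C,P):
    R,t,f,cx,cy=C;q=R@np.asarray(P)+t;return np.array([f*q[0]/q[2]+cx,f*q[1]/q[2]+cy])
def tri(rs):
    A=np.zeros((3,3));b=np.zeros(3)
    for o,d in rs:
        M=np.eye(3)-np.outer(d,d);A+=M;b+=M@o
    X=np.linalg.solve(A,b);return X,[np.linalg.norm(np.cross(X-o,d))*1000 for o,d in rs]
E
python3 - <<'E'
import cv2
a=cv2.imread('pics/scene0.png');b=cv2.imread('pics/side0.png')
def z(i,x,y,w,h,n,k=5): cv2.imwrite(n,cv2.resize(i[y:y+h,x:x+w],None,fx=k,fy=k,interpolation=cv2.INTER_CUBIC))
z(a,240,170,80,60,'pics/sc_cov.png',8);z(a,285,270,170,140,'pics/sc_unit.png',4)
z(b,330,315,80,65,'pics/si_cov.png',8);z(b,250,150,130,85,'pics/si_unit.png',6)
E
```

```text
(no output)
```

View pics/sc_cov.png

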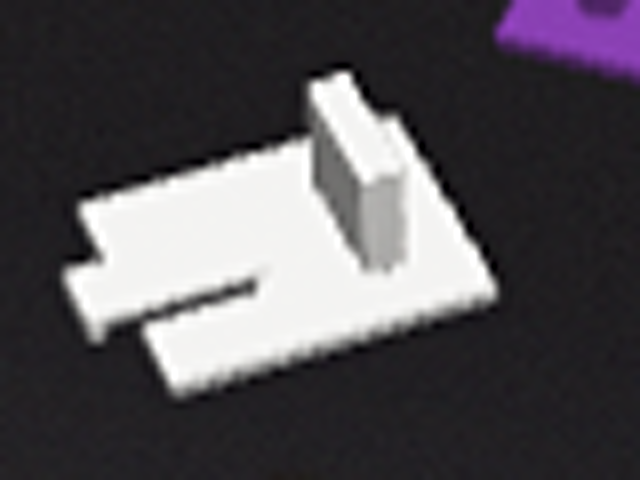

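View pics/si_cov.png

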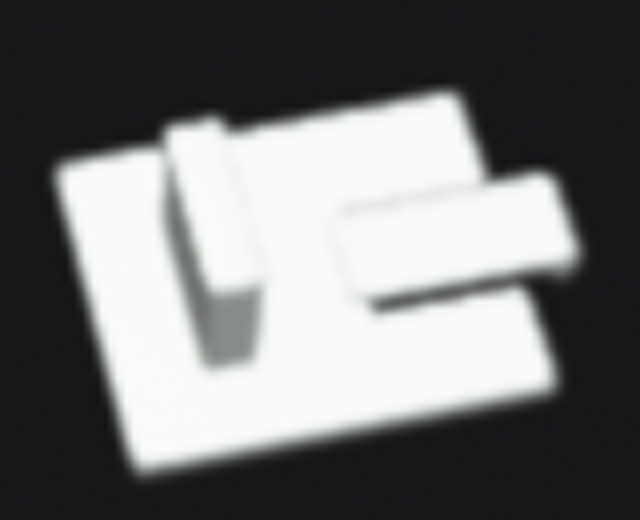

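View pics/sc_unit.png

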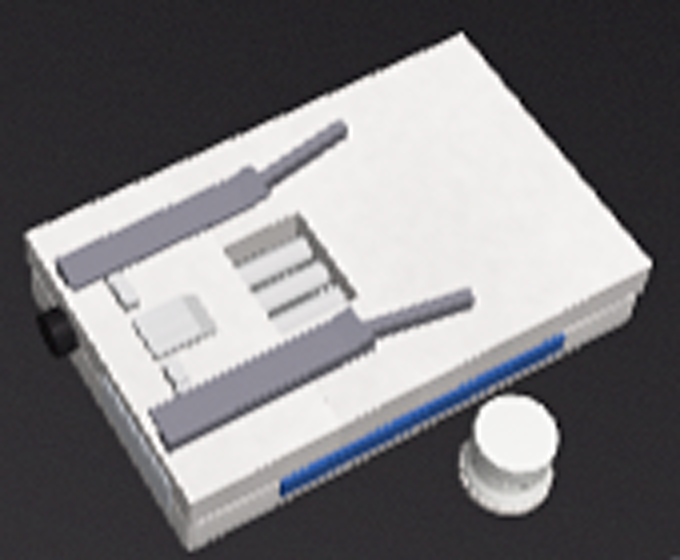

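View pics/si_unit.png

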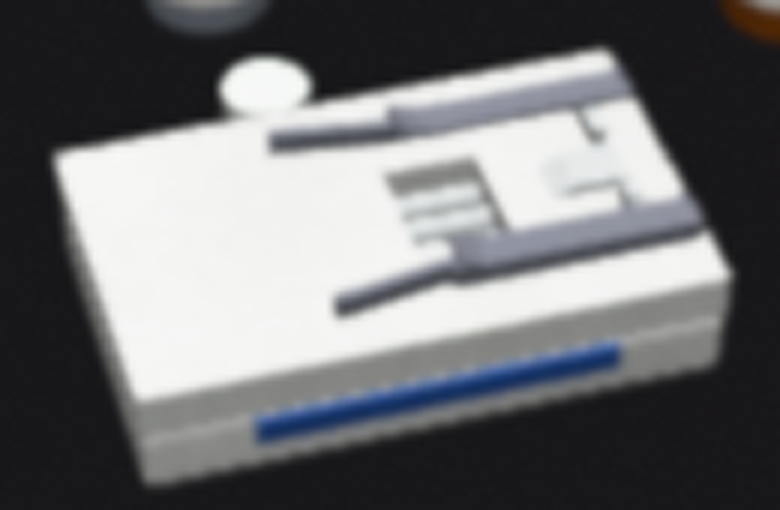

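```bash
cat > fit.py <<'E'
from h import *
from scipy.optimize import least_squares
def fit(loc,obs,x0,free=False):
    # obs: list of (camcal, idx->pixel)
    def P(v):
        c,s=np.cos(v[2]),np.sin(v[2]);L=np.asarray(loc,float)
        return np.c_[v[0]+c*L[:,0]-s*L[:,1],v[1]+s*L[:,0]+c*L[:,1],L[:,2]+(v[3] if len(v)>3 else 0)]
    def r(v):
        Q=P(v);return np.concatenate([proj(C,Q[i])-p for C,d in obs for i,p in d.items()])
    f=least_squares(r,x0,loss='soft_l1',x_scale=[.01,.01,.1]+[.01]*(len(x0)-3));return f.x,r(f.x).reshape(-1,2)
E
python3 - <<'E'
from fit import *
S,D=cal('scene'),cal('side')
def cv(k,o,l): return {i:(np.array(p)+.5)/k-.5+o for i,p in enumerate(l) if p}
ul=[[.12,-.075,.05],[-.12,-.075,.05],[-.12,.075,.05],[.12,.075,.05]]
us=cv(4,(285,270),[(25,237),(462,33),(651,263),(188,500)])
ud=cv(6,(250,150),[(733,275),(138,402),(55,152),(608,48)])
x0=list(onz(S,(370,338),.05)[:2])+[2.3]
p=[onz(S,us[i],.05) for i in range(4)];p2=[onz(D,ud[i],.05) for i in range(4)]
print(np.round(p,3),np.round(p2,3))
d=p[0]-p[1];x0=[*np.mean(p,0)[:2],np.arctan2(d[1],d[0])]
for o in([(S,us)],[(D,ud)],[(S,us),(D,ud)]): 
    v,r=fit(ul,o,x0);print('unit',v.round(4),np.abs(r).max().round(1))
print(fit(ul,[(S,us),(D,ud)],x0+[0])[0].round(4))
cl=[[.045,-.04,.005],[-.055,-.04,.005],[-.055,.04,.005],[.045,.04,.005],[-.021,-.022,.0445],[-.035,-.022,.0445],[-.035,.022,.0445],[-.021,.022,.0445]]
cs=cv(8,(240,170),[(80,207),(400,118),(497,283),(172,380),(308,85),(348,72),(405,165),(362,178)])
cd=cv(8,(330,315),[(558,385),(138,470),(57,165),(460,93),(262,280),(210,292),(165,128),(220,118)])
p=[onz(S,cs[i],.005) for i in range(4)];d=p[0]-p[1];x0=[*np.mean(p,0)[:2],np.arctan2(d[1],d[0])]
for o in([(S,cs)],[(D,cd)],[(S,cs),(D,cd)]):
    v,r=fit(cl,o,x0);print('cov',v.round(4),np.abs(r).max().round(1))
c,s=np.cos(v[2]),np.sin(v[2]);print('grip',v[0]-.028*c,v[1]-.028*s)
for q in 'tape vial tub spatula beaker reagent'.split():
    for n in 'scene','side':
        l=robot.find_in(n,q)
        for e in l[:2]: print(q,n,e['p'],onz(cal(n),np.array(e['xy'])*[640,480],.02).round(3))
E
```

```text
[[0.676 0.119 0.05 ]
 [0.437 0.148 0.05 ]
 [0.457 0.297 0.05 ]
 [0.694 0.265 0.05 ]] [[0.678 0.117 0.05 ]
 [0.438 0.146 0.05 ]
 [0.458 0.299 0.05 ]
 [0.697 0.267 0.05 ]]
unit [ 0.5659  0.207  -0.1306] 1.1
unit [ 0.5677  0.2071 -0.1281] 0.6
unit [ 0.5666  0.2071 -0.1292] 0.9
[ 0.5667  0.2071 -0.1296  0.0007]
cov [ 0.494  -0.2211 -0.224 ] 0.4
cov [ 0.4954 -0.2222 -0.2216] 1.0
cov [ 0.4948 -0.2218 -0.2217] 1.0
grip 0.46749913707464696 -0.21562608316949078
tape scene 0.82 [ 0.71 -0.02  0.02]
tape scene 0.62 [0.395 0.001 0.02 ]
tape side 0.97 [ 0.703 -0.028  0.02 ]
vial scene 0.66 [ 0.474 -0.399  0.02 ]
vial scene 0.52 [ 0.388 -0.003  0.02 ]
vial side 0.65 [0.403 0.007 0.02 ]
vial side 0.36 [0.563 0.2   0.02 ]
tub scene 0.7 [0.563 0.319 0.02 ]
tub side 0.46 [0.565 0.335 0.02 ]
spatula scene 0.86 [ 0.476 -0.395  0.02 ]
beaker scene 0.77 [ 0.566 -0.473  0.02 ]
beaker scene 0.63 [0.559 0.321 0.02 ]
beaker side 0.78 [ 0.585 -0.432  0.02 ]
beaker side 0.64 [ 0.484 -0.23   0.02 ]
reagent scene 0.78 [0.559 0.43  0.02 ]
reagent scene 0.21 [ 0.703 -0.025  0.02 ]
reagent side 0.55 [0.598 0.479 0.02 ]
```

The two cameras agree to about 2 mm: unit at (0.567, 0.207), yaw -0.129; cover grip at (0.4675, -0.2156), yaw -0.222. Moving over the cover.

```bash
python3 -m pendant '[[[-20,-14,0],4],[[-50,-34,0],10],[[-85,-58,0],17],[[-120,-82,0],24],[[-155,-105,0],31],[[-190,-129,0],38],[[-225,-153,0],45],[[-260,-177,0],52],[[-300,-204,0],59],[[-339,-230,0],66]]' 0.6
```

```text
time: 2.18
tool_pos: [0.4224, 0.1415, 0.227]
tool_rot: [3.141, -0.0, 1.561]
contact_force: [0.1, 1.2, 0.1]
opening: 0.0552
```

```bash
python3 -m pendant '[[[-35,5,6],2],[[-72,10,12],4],[[-109,15,18],6],[[-146,20,24],8],[[-183,25,30],10],[[-220,30,36],12],[[-257,35,42],12.1],[[-294,40,48],12.1],[[-330,45,54],12.1],[[-356.6,48.6,60],12.1]]' && python3 -m pendant '[[[0,0,0],0],[[0,0,0],0],[[0,0,0],0]]'
python3 - <<'E'
from h import *
print(robot.observe()['tool_pos'],robot.observe()['tool_rot'])
im=robot.read_camera('wrist');cv2.imwrite('pics/w1.png',im[:,:,::-1])
print(robot.calibration('wrist'))
print(robot.find_in('wrist','cover_grip'))
C=cal('wrist')
v=[.4948,-.2218,-.2217];c,s=np.cos(v[2]),np.sin(v[2])
for l in [[.045,-.04,.005],[-.055,-.04,.005],[-.055,.04,.005],[.045,.04,.005],[-.021,-.022,.0445],[-.035,-.022,.0445],[-.035,.022,.0445],[-.021,.022,.0445]]:
    print(proj(C,[v[0]+c*l[0]-s*l[1],v[1]+s*l[0]+c*l[1],l[2]]).round(1))
E
```

```text
time: 3.02
tool_pos: [0.4676, -0.2187, 0.1667]
tool_rot: [3.14, 0.0, 1.348]
contact_force: [0.7, 0.2, -0.9]
opening: 0.0552
time: 3.27
tool_pos: [0.4674, -0.2181, 0.1667]
tool_rot: [3.141, -0.0, 1.348]
contact_force: [-0.3, -0.8, -1.0]
opening: 0.0551
[ 0.46737154 -0.21810924  0.16665508] [ 3.14071276e+00 -3.63035163e-04  1.34770560e+00]
{'vfov': 71.08614674796382, 'cx': 313.88540526849357, 'cy': 238.57287559168634, 'rvec': array([-2.82617149,  0.31708395,  0.04596143]), 'tvec': array([-0.50396666, -0.12432455,  0.30095464])}
[{'xy': [0.5291, 0.45], 'p': 0.98}, {'xy': [0.5966, 0.0888], 'p': 0.82}, {'xy': [0.2772, 0.5419], 'p': 0.79}]
[385.5 255.6]
[286.8 255.7]
[284.7 175.9]
[390.8 175.8]
[321.4 251.9]
[305.5 251.9]
[305.1 202.8]
[321.7 202.8]
```

View pics/w1.png

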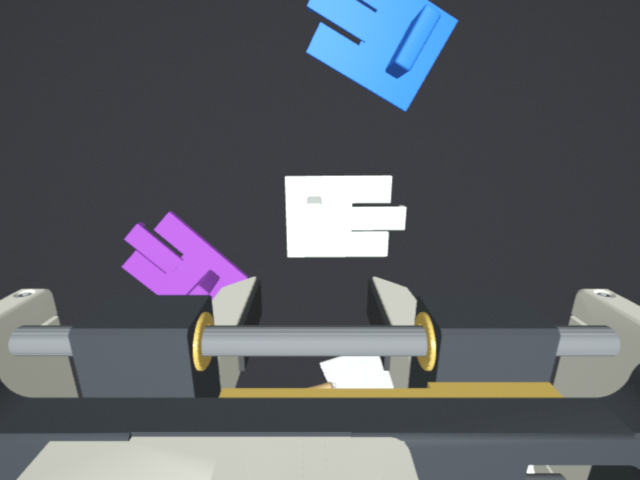

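The wrist view confirms it: predicted and seen plate corners agree to about 3 px. Descending.

```bash
python3 -m pendant '[[[1,0,20],0],[[2.4,-0.5,45],0],[[2.4,-0.5,70],0],[[2.4,-0.5,90],0],[[2.4,-0.5,110],0],[[2.4,-0.5,110],0],[[2.4,-0.5,110],0]]'
python3 - <<'E'
from h import *
C=cal('wrist');im=robot.read_camera('wrist');cv2.imwrite('pics/w2.png',im[:,:,::-1])
im=robot.read_camera('side');cv2.imwrite('pics/s2.png',cv2.resize(im[250:430,250:490,::-1],None,fx=3,fy=3))
E
```

```text
time: 3.95
tool_pos: [0.4677, -0.2138, 0.0571]
tool_rot: [3.141, -0.001, 1.351]
contact_force: [0.6, 0.6, 0.6]
opening: 0.0553
```

View pics/w2.png

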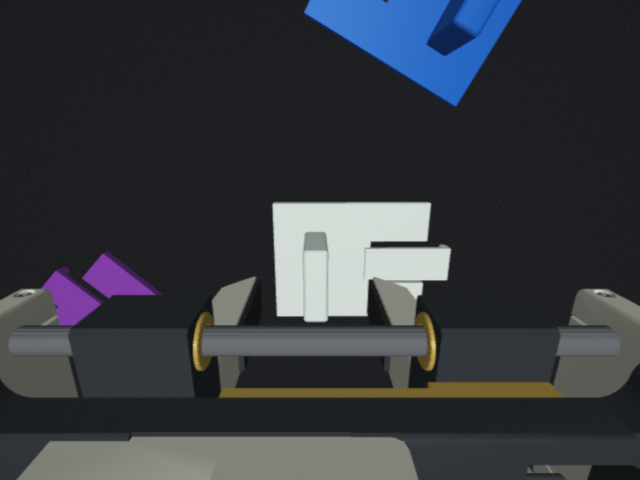

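View pics/s2.png

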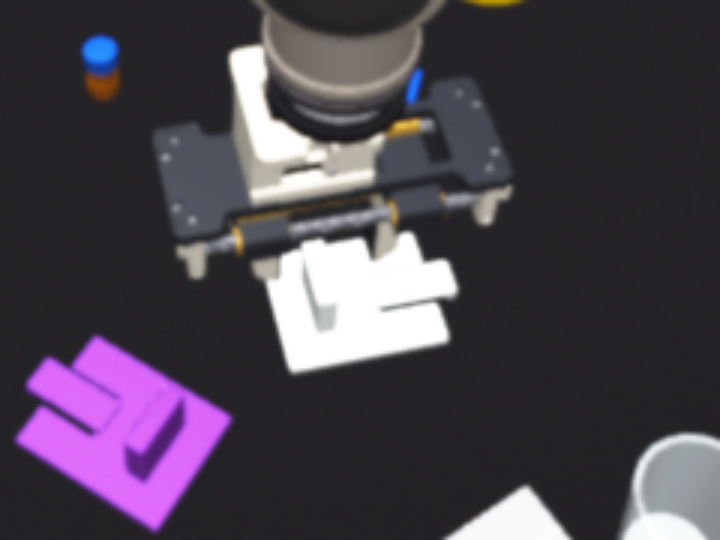

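The blade is centred between the jaws (316 px, midpoint about 315). Finishing the descent and gripping.

```bash
python3 -m pendant '[[[-1,-0.2,15],0],[[-1.8,-0.2,30],0],[[-1.8,-0.2,40],0],[[-1.8,-0.2,44.6],0],[[-1.8,-0.2,44.6],0],[[-1.8,-0.2,44.6],0]]' && python3 -m pendant '[[[0,0,0],0],[[0,0,0],0],[[0,0,0],0],[[0,0,0],0],[[0,0,0],0],[[0,0,0],0]]' 0 35
python3 - <<'E'
from h import *
im=robot.read_camera('wrist');cv2.imwrite('pics/w3.png',im[:,:,::-1])
E
```

```text
time: 4.55
tool_pos: [0.4687, -0.2168, 0.0145]
tool_rot: [3.137, 0.001, 1.351]
contact_force: [-0.3, 0.7, 0.5]
opening: 0.0547
time: 5.05
tool_pos: [0.4687, -0.2168, 0.0146]
tool_rot: [3.137, 0.001, 1.35]
contact_force: [0.8, 0.3, -0.6]
opening: 0.0199
```

View pics/w3.png

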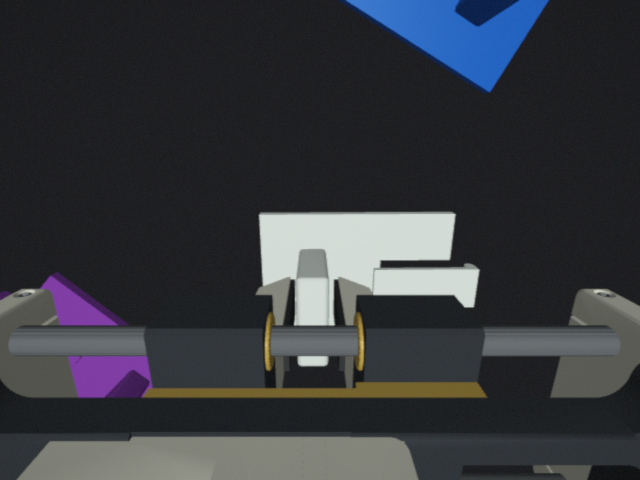

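Still closing; the blade sits between the pads.

```bash
python3 -m pendant '[[[0,0,0],0],[[0,0,0],0],[[0,0,0],0],[[0,0,0],0]]' && python3 -m pendant '[[[0,0,-5],0],[[0,0,-15],0],[[0,0,-30],0],[[0,0,-50],0],[[0,0,-75],0],[[0,0,-100],0],[[0,0,-120],0],[[0,0,-130],0],[[0,0,-130],0],[[0,0,-130],0]]'
python3 - <<'E'
from h import *
im=robot.read_camera('wrist');cv2.imwrite('pics/w4.png',im[:,:,::-1])
im=robot.read_camera('side');cv2.imwrite('pics/s4.png',cv2.resize(im[230:430,250:490,::-1],None,fx=3,fy=3))
E
```

```text
time: 5.43
tool_pos: [0.4686, -0.2168, 0.0146]
tool_rot: [3.137, 0.001, 1.351]
contact_force: [-0.3, 0.2, 1.3]
opening: 0.0138
time: 6.27
tool_pos: [0.468, -0.2164, 0.1446]
tool_rot: [3.137, 0.001, 1.351]
contact_force: [-0.8, -0.1, -1.1]
opening: 0.0139
```

View pics/w4.png

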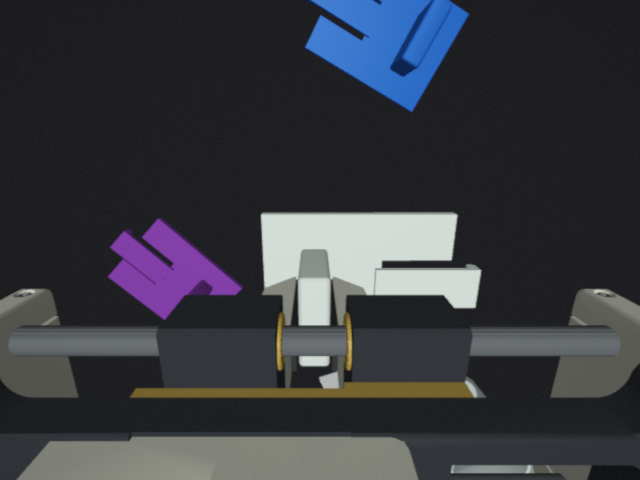

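View pics/s4.png

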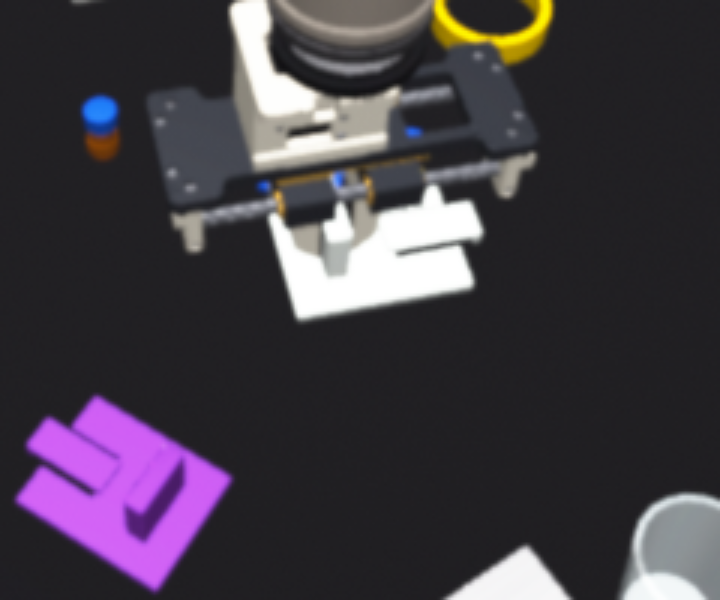

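```bash
cat > held.py <<'E'
from fit import *
def held(pix,loc,und=None):
    s=robot.observe();p=s['tool_pos'];ps=s['tool_rot'][2];C=cal('wrist')
    und=p[2]-.0145 if und is None else und
    L=np.array(loc)+[0,0,und]
    v,r=fit(L,[(C,{i:np.array(q) for i,q in enumerate(pix)})],[p[0],p[1],ps-np.pi/2])
    c,sn=np.cos(v[2]),np.sin(v[2]);g=v[:2]-.028*np.array([c,sn]);d=g-p[:2]
    print('cover',v.round(4),'grip-tcp in tool x,y mm',(1000*np.array([np.cos(ps)*d[0]+np.sin(ps)*d[1],np.sin(ps)*d[0]-np.cos(ps)*d[1]])).round(1),'yaw rel',(v[2]-(ps-np.pi/2)).round(4),'res',np.abs(r).max().round(1))
E
python3 - <<'E'
from held import *
held([(262,213),(456,213),(453,261),(380,261)],[[-.055,.04,.005],[.045,.04,.005],[.045,.012,.005],[.007,.012,.005]])
held([(262,213),(456,213)],[[-.055,.04,.005],[.045,.04,.005]])
E
```

```text
cover [ 0.4954 -0.2209 -0.2076] grip-tcp in tool x,y mm [1.1 0.4] yaw rel 0.0127 res 2.9
cover [ 0.4945 -0.2216 -0.2223] grip-tcp in tool x,y mm [ 0.6 -0.3] yaw rel -0.002 res 1.1
```

```bash
python3 -m pendant '[[[10,-1,0],0],[[30,-4,0],-1],[[60,-8,0],-2],[[90,-13,0],-3],[[120,-17,0],-4],[[150,-21,0],-5.2],[[180,-26,0],-5.2],[[210,-30,0],-5.2],[[240,-34,0],-5.2],[[270,-39,0],-5.2]]'
```

```text
time: 7.2
tool_pos: [0.4874, 0.0581, 0.1421]
tool_rot: [-3.141, 0.0, 1.441]
contact_force: [0.9, 0.3, -0.2]
opening: 0.0136
```

```bash
python3 -m pendant '[[[28,-1,0],0],[[56,-2,0],0],[[84,-3,0],0],[[112,-5,0],0],[[135,-6,0],0],[[150,-6.6,0],0],[[157,-6.6,0],0],[[157,-6.6,0],0],[[157,-6.6,0],0],[[157,-6.6,0],0]]'
python3 - <<'E'
from held import *
im=robot.read_camera('wrist');cv2.imwrite('pics/w5.png',im[:,:,::-1])
im=robot.read_camera('scene');cv2.imwrite('pics/c5.png',cv2.resize(im[230:410,270:490,::-1],None,fx=3,fy=3))
print(robot.observe()['tool_pos'],robot.observe()['tool_rot'])
E
```

```text
time: 8.03
tool_pos: [0.5007, 0.2137, 0.1416]
tool_rot: [-3.14, 0.001, 1.441]
contact_force: [0.1, -0.3, -1.0]
opening: 0.0136
[0.50105433 0.21359421 0.14191082] [-3.14088299e+00  6.77215024e-04  1.43997706e+00]
```

View pics/w5.png

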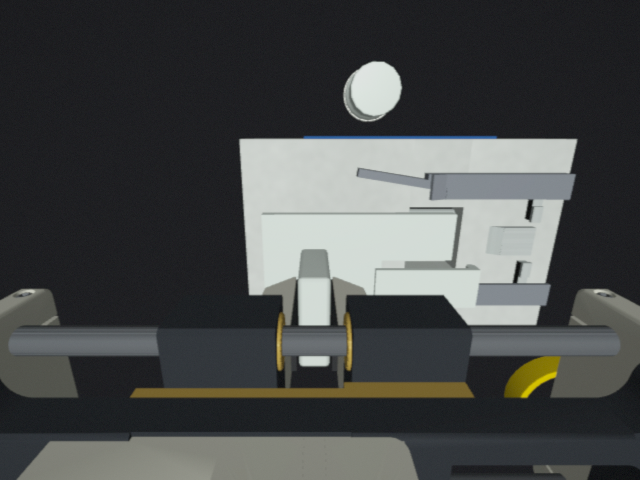

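View pics/c5.png

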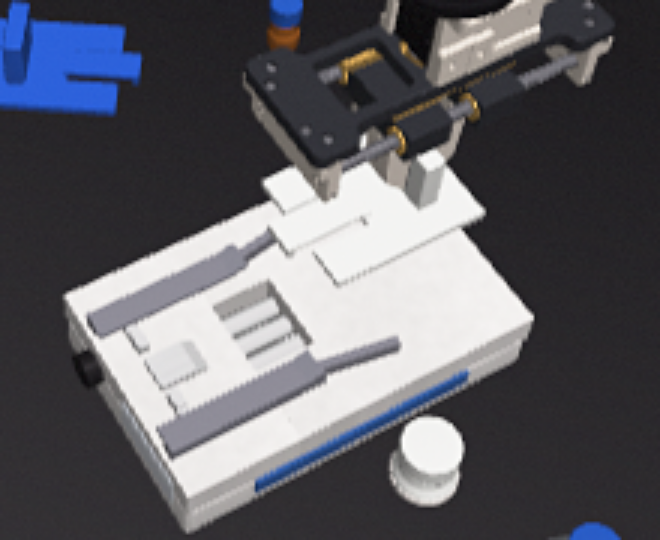

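```bash
python3 - <<'E'
import cv2
a=cv2.imread('pics/w5.png')
cv2.imwrite('pics/w5z.png',cv2.resize(a[130:310,420:590],None,fx=4.4,fy=3.3,interpolation=cv2.INTER_CUBIC))
E
python3 - <<'E'
from held import *
C=cal('wrist');print('cam',(-C[0].T@C[1]).round(4))
v,r=fit([[-.12,.075,.05],[.12,.075,.05]],[(C,{0:np.array([241,139.]),1:np.array([577,139.])})],[.5667,.2071,-.1292]);print(v,r.round(1))
u=[.5667,.2071,-.1292];c,s=np.cos(u[2]),np.sin(u[2])
for l in [[-.12,.075,.05],[.12,.075,.05],[.117,.0335,.06],[.117,-.0335,.06],[.117,.0415,.06],[-.12,0,.05],[.12,-.06,.05]]:print(l,proj(C,[u[0]+c*l[0]-s*l[1],u[1]+s*l[0]+c*l[1],l[2]]).round(1))
held([(262,213),(456,213)],[[-.055,.04,.005],[.045,.04,.005]])
E
```

```text
cam [0.5111 0.2917 0.2998]
[ 0.56779963  0.20550102 -0.13222234] [[-0.4  0. ]
 [ 0.4  0.1]]
[-0.12, 0.075, 0.05] [238.4 137.4]
[0.12, 0.075, 0.05] [575.8 136.4]
[0.117, 0.0335, 0.06] [568.8 196.8]
[0.117, -0.0335, 0.06] [549.8 282.3]
[0.117, 0.0415, 0.06] [571.3 185.7]
[-0.12, 0, 0.05] [245.1 238.1]
[0.12, -0.06, 0.05] [538.8 306.5]
cover [ 0.5284  0.2105 -0.1322] grip-tcp in tool x,y mm [ 0.6 -0.5] yaw rel -0.0014 res 1.1
```

View pics/w5z.png

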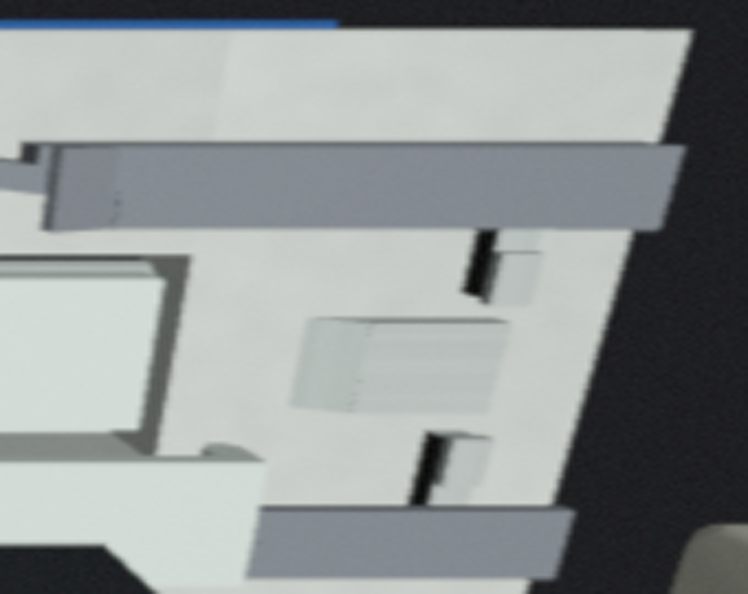

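Run:
```python
from held import *
C=cal('wrist');u=[.5678,.2055,-.131];c,s=np.cos(u[2]),np.sin(u[2])
def U(p,z):
    q=onz(C,p,z)-[u[0],u[1],0];return (1000*np.array([c*q[0]+s*q[1],-s*q[0]+c*q[1]])).round(1)
f=lambda x,y:(x/4.4+420,y/3.3+130)
print('foot',U(f(290,408),.05),U(f(308,320),.05));print('ledge end',U(f(492,412),.055),U(f(508,321),.055))
print('stops',U(f(412,500),.05),U(f(463,295),.05))
print('dark right',U(f(437,440),.058),U(f(497,232),.058))
print('bay edge x46',U(f(190,256),.05),U(f(158,455),.05))
```

```text
foot [ 68.  -11.8] [67.8 10. ]
ledge end [100.9 -11. ] [99.4 11.1]
stops [ 94.  -35.8] [93.8 16. ]
dark right [ 90.5 -16.8] [91.6 32.3]
bay edge x46 [45.2 25.2] [ 45.8 -23.8]
```

Stop face measured at unit x ≈ 93.5, about 6.5 mm farther than the mean. Expected values for the grip x: ramp contact ≈ -18, snap ≈ 18, stops ≈ 21. I'll lower the cover a little farther back for more funnel clearance.

```bash
python3 -m pendant '[[[0,-5,10],0],[[0.2,-8,25],0],[[0.2,-8,40],0],[[0.2,-8,55],0],[[0.2,-8,65],0],[[0.2,-8,70],0],[[0.2,-8,72],0],[[0.2,-8,72],0],[[0.2,-8,72],0]]'
python3 - <<'E'
from held import *
im=robot.read_camera('wrist');cv2.imwrite('pics/w6.png',im[:,:,::-1])
im=robot.read_camera('scene');cv2.imwrite('pics/c6.png',cv2.resize(im[230:410,270:490,::-1],None,fx=3,fy=3))
print(robot.observe()['tool_pos'],robot.observe()['tool_rot'],robot.observe()['contact_force'])
E
```

```text
time: 8.88
tool_pos: [0.4936, 0.2148, 0.0705]
tool_rot: [3.141, 0.0, 1.44]
contact_force: [0.1, 0.1, -0.9]
opening: 0.0138
[0.49360856 0.21489742 0.07067119] [3.14096198e+00 1.28526571e-04 1.43990127e+00] [-0.53445792 -0.39719259 -0.82883007]
```

View pics/w6.png

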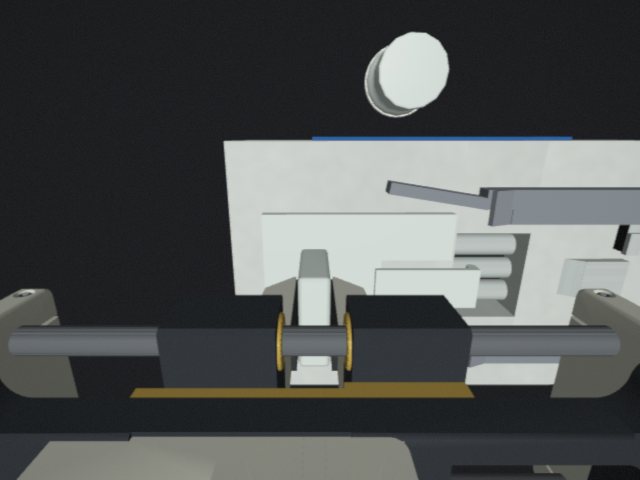

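View pics/c6.png

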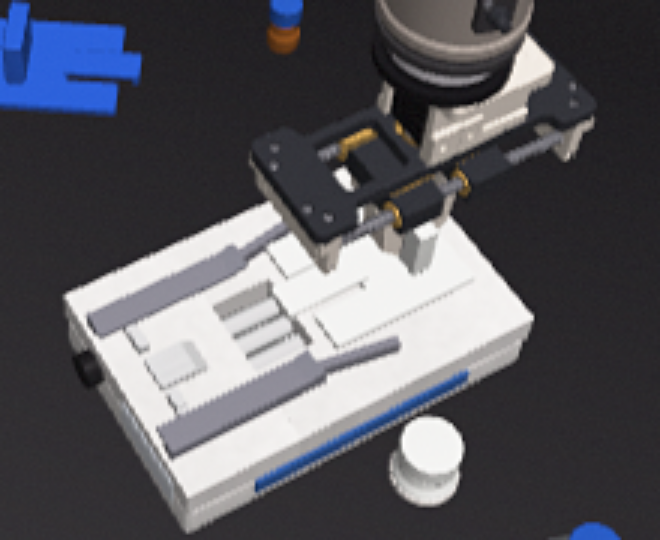

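Run:
```python
import cv2
a=cv2.imread('pics/w6.png')
cv2.imwrite('pics/w6z.png',cv2.resize(a[130:330,430:640],None,fx=3.6,fy=3,interpolation=cv2.INTER_CUBIC))
cv2.imwrite('pics/w6y.png',cv2.resize(a[130:330,215:415],None,fx=3.6,fy=3,interpolation=cv2.INTER_CUBIC))
```

```text
(no output)
```

View pics/w6z.png

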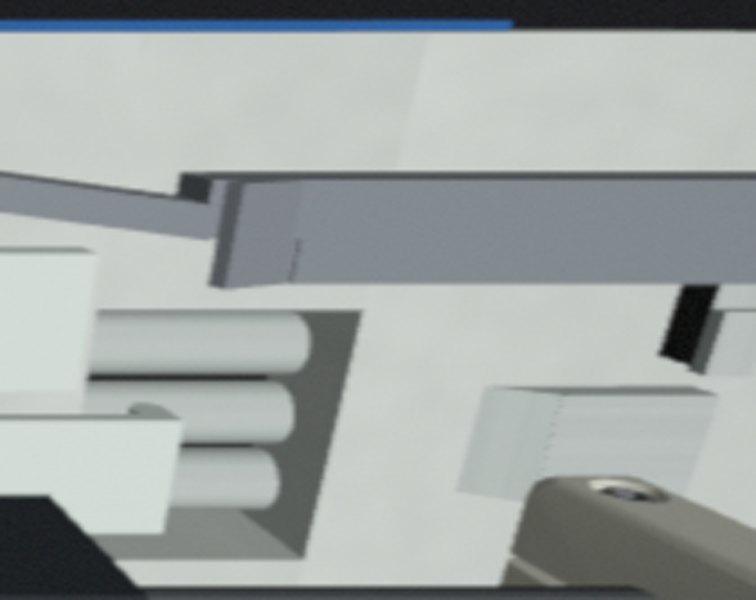

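View pics/w6y.png

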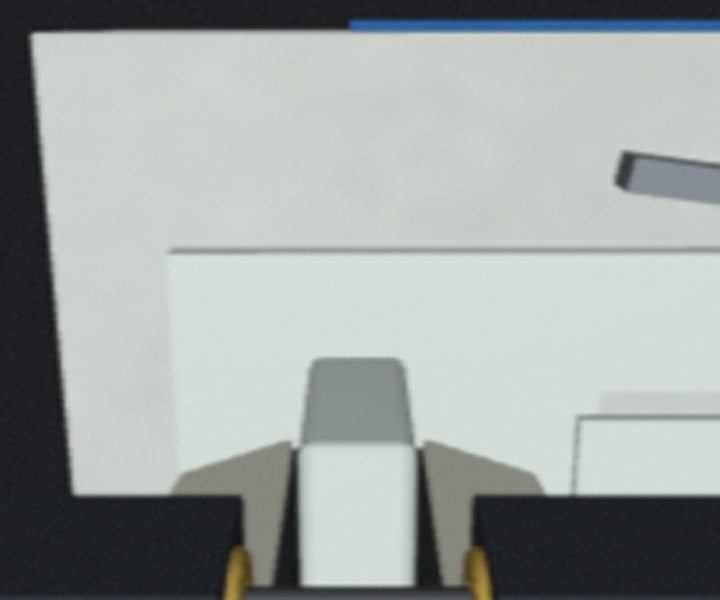

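Run:
```python
from held import *
C=cal('wrist')
und=robot.observe()['tool_pos'][2]-.0145
loc=[[-.12,.075,.05],[.046,.026,.05],[.046,-.026,.05],[0.07,.075,.05]]
v,r=fit(loc[:3],[(C,{0:np.array([224,140.8]),1:np.array([530.6,233.3]),2:np.array([514.4,316])})],[.5667,.2071,-.1292]);print('unit',v,r.round(1))
h=[[-.055,.04,und+.005],[.045,.04,und+.005],[.0595,.011,und+.009],[.0595,-.011,und+.009]]
w,r=fit(h,[(C,{0:np.array([262.8,214.3]),1:np.array([455.8,214]),2:np.array([480.5,269]),3:np.array([476,308])})],[.52,.21,-.129]);print('cov',w,r.round(1))
d=w[:2]-v[:2];c,s=np.cos(v[2]),np.sin(v[2]);print('cover in unit mm',1000*(c*d[0]+s*d[1]),1000*(-s*d[0]+c*d[1]),'yaw',w[2]-v[2])
p=robot.observe()['tool_pos'];d=p[:2]-v[:2];print('tcp in unit',1000*(c*d[0]+s*d[1]),1000*(-s*d[0]+c*d[1]))
```

```text
unit [ 0.56672968  0.20593584 -0.13218169] [[ 0.   0. ]
 [ 0.2 -0.3]
 [-0.2  0.3]]
cov [ 0.52115458  0.21122702 -0.12982303] [[-1.5  0.2]
 [ 1.4 -0. ]
 [ 0.7  0.7]
 [-0.7 -0.8]]
cover in unit mm -45.87490469546046 -0.7616509167945431 yaw 0.0023586571236333953
tcp in unit -73.6643779408238 -0.7537467844303536
```

```bash
python3 -m pendant '[[[0.3,0,2],0],[[0.6,0,4],0],[[0.6,0,4.5],0],[[0.6,0,4.5],0]]'; python3 -m pendant '[[[0,0,0.5],0],[[0,0,1],0],[[0,0,1],0]]'
```

```text
time: 9.32
tool_pos: [0.4935, 0.2155, 0.066]
tool_rot: [3.141, 0.0, 1.44]
contact_force: [-0.2, 0.3, -0.9]
opening: 0.0136
time: 9.57
tool_pos: [0.4935, 0.2155, 0.0649]
tool_rot: [3.141, 0.0, 1.44]
contact_force: [-0.9, -0.3, -1.2]
opening: 0.0139
```

```bash
python3 -m pendant '[[[0,0,0.5],0],[[0,0,0.5],0]]'; python3 -m pendant '[[[0,0,0.5],0],[[0,0,0.5],0]]'
```

```text
time: 9.73
tool_pos: [0.4936, 0.2156, 0.0646]
tool_rot: [3.141, 0.0, 1.44]
contact_force: [-0.4, 0.5, 0.2]
opening: 0.0138
time: 9.9
tool_pos: [0.4936, 0.2156, 0.0645]
tool_rot: [3.141, 0.0, 1.44]
contact_force: [-2.0, 0.5, 4.5]
opening: 0.0138
```

The cover lies on the deck, with about 4.5 N felt at contact. Lifting off the preload and sliding in.

```bash
python3 -m pendant '[[[0,2,-0.3],0],[[0,4,-0.3],0],[[0,6,-0.3],0],[[0,8,-0.3],0],[[0,8,-0.3],0]]'; python3 -m pendant '[[[0,1.5,0],0],[[0,3,0],0],[[0,4.5,0],0],[[0,6,0],0],[[0,6,0],0]]';  python3 -m pendant '[[[0,1,0],0],[[0,2,0],0],[[0,3,0],0],[[0,4,0],0],[[0,4,0],0]]'
```

```text
time: 10.32
tool_pos: [0.502, 0.2144, 0.0646]
tool_rot: [3.141, 0.0, 1.44]
contact_force: [-0.7, 0.1, -1.5]
opening: 0.0134
time: 10.73
tool_pos: [0.5083, 0.2136, 0.0646]
tool_rot: [3.14, 0.0, 1.44]
contact_force: [-0.7, 1.0, -0.7]
opening: 0.0139
time: 11.15
tool_pos: [0.5125, 0.213, 0.0646]
tool_rot: [3.14, -0.0, 1.44]
contact_force: [0.2, -0.2, -1.6]
opening: 0.0136
```

```bash
for i in 1; do :; done; python3 -m pendant '[[[0,1,0],0],[[0,2,0],0],[[0,3,0],0],[[0,4,0],0],[[0,4,0],0]]'; python3 -m pendant '[[[0,1,0],0],[[0,2,0],0],[[0,3,0],0],[[0,4,0],0],[[0,4,0],0]]'
python3 - <<'E'
from h import *
im=robot.read_camera('wrist');cv2.imwrite('pics/w7.png',im[:,:,::-1])
im=robot.read_camera('scene');cv2.imwrite('pics/c7.png',cv2.resize(im[230:410,270:490,::-1],None,fx=3,fy=3))
E
```

```text
time: 11.57
tool_pos: [0.5167, 0.2125, 0.0646]
tool_rot: [3.14, -0.0, 1.44]
contact_force: [0.5, -0.3, -1.0]
opening: 0.0136
time: 11.98
tool_pos: [0.521, 0.2119, 0.0647]
tool_rot: [3.14, -0.0, 1.44]
contact_force: [0.2, 0.4, -1.3]
opening: 0.0139
```

View pics/w7.png

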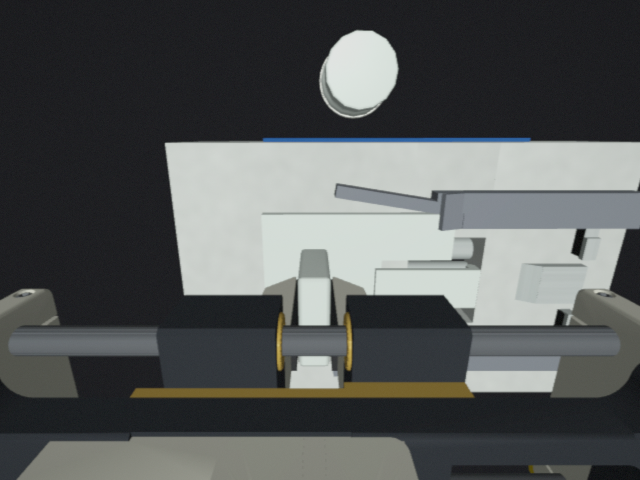

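View pics/c7.png

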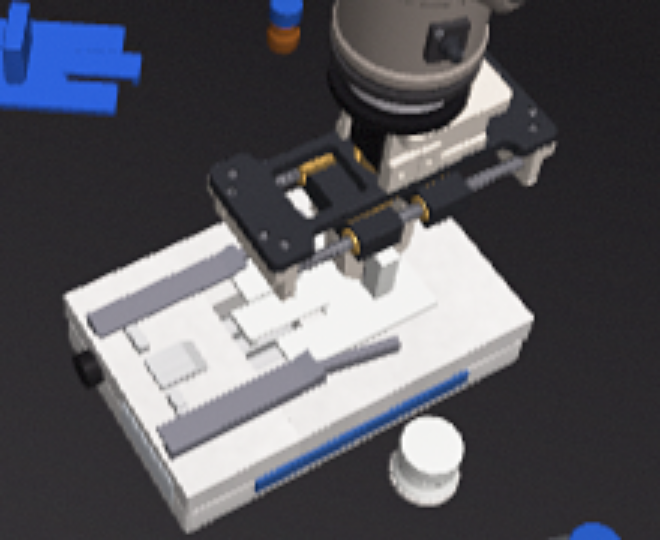

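The front edge is under the lead-ins without any side force. Going on.

```bash
S='x'; python3 -m pendant '[[[0,1,0],0],[[0,2,0],0],[[0,3,0],0],[[0,4,0],0],[[0,4,0],0]]' | grep -E 'pos|force'; python3 -m pendant '[[[0,1,0],0],[[0,2,0],0],[[0,3,0],0],[[0,4,0],0],[[0,4,0],0]]'| grep -E 'pos|force'; python3 -m pendant '[[[0,1,0],0],[[0,2,0],0],[[0,3,0],0],[[0,4,0],0],[[0,4,0],0]]'| grep -E 'pos|force'
```

```text
tool_pos: [0.5249, 0.2114, 0.0646]
contact_force: [-0.0, 0.5, -0.0]
tool_pos: [0.5292, 0.2108, 0.0647]
contact_force: [-0.1, -0.7, -1.2]
tool_pos: [0.5333, 0.2103, 0.0647]
contact_force: [-0.5, 0.4, -0.6]
```

```bash
python3 -m pendant '[[[0,1,0],0],[[0,2,0],0],[[0,3,0],0],[[0,4,0],0],[[0,4,0],0]]' | grep -E 'pos|force'; python3 -m pendant '[[[0,1,0],0],[[0,2,0],0],[[0,3,0],0],[[0,4,0],0],[[0,4,0],0]]'| grep -E 'pos|force'; python3 -m pendant '[[[0,1,0],0],[[0,2,0],0],[[0,3,0],0],[[0,3,0],0]]'| grep -E 'pos|force'
```

```text
tool_pos: [0.5375, 0.2097, 0.0647]
contact_force: [1.2, 0.7, -0.5]
tool_pos: [0.5418, 0.2091, 0.0647]
contact_force: [0.3, -0.1, -0.6]
tool_pos: [0.545, 0.2087, 0.0647]
contact_force: [0.3, -0.9, -1.0]
```

```bash
python3 -m pendant '[[[0,0.7,0],0],[[0,1.4,0],0],[[0,2.1,0],0],[[0,2.1,0],0]]' | grep -E 'pos|force'; python3 -m pendant '[[[0,0.7,0],0],[[0,1.4,0],0],[[0,2.1,0],0],[[0,2.1,0],0]]' | grep -E 'pos|force';python3 -m pendant '[[[0,0.7,0],0],[[0,1.4,0],0],[[0,2.1,0],0],[[0,2.1,0],0]]' | grep -E 'pos|force'
```

```text
tool_pos: [0.5472, 0.2084, 0.0648]
contact_force: [-0.7, 0.5, -0.8]
tool_pos: [0.5495, 0.2081, 0.0648]
contact_force: [0.5, 0.2, -0.1]
tool_pos: [0.5513, 0.2079, 0.0648]
contact_force: [-1.6, 0.2, 1.0]
```

Contact with the ramp begins at tcp x ≈ 0.5505. So the snap should come near 0.586 and the stops near 0.589.

```bash
python3 -m pendant '[[[0,0.7,0],0],[[0,1.4,0],0],[[0,2.1,0],0],[[0,2.1,0],0]]' | grep -E 'pos|force|rot'; python3 -m pendant '[[[0,0.7,0],0],[[0,1.4,0],0],[[0,2.1,0],0],[[0,2.1,0],0]]' | grep -E 'pos|force|rot'
```

```text
tool_pos: [0.5532, 0.2076, 0.0648]
tool_rot: [3.14, -0.0, 1.439]
contact_force: [-2.5, 0.1, 0.2]
tool_pos: [0.5553, 0.2074, 0.0648]
tool_rot: [3.14, -0.0, 1.439]
contact_force: [-3.2, 0.1, 0.6]
```

```bash
for k in 1; do python3 -m pendant '[[[0,0.7,0],0],[[0,1.4,0],0],[[0,2.1,0],0],[[0,2.5,0],0]]' | grep -E 'pos|force'; done; python3 -m pendant '[[[0,0.7,0],0],[[0,1.4,0],0],[[0,2.1,0],0],[[0,2.5,0],0]]' | grep -E 'pos|force|rot'; python3 -m pendant '[[[0,0.7,0],0],[[0,1.4,0],0],[[0,2.1,0],0],[[0,2.5,0],0]]' | grep -E 'pos|force|rot'
```

```text
tool_pos: [0.5582, 0.207, 0.0649]
contact_force: [-2.6, -0.8, 2.5]
tool_pos: [0.5612, 0.2067, 0.0651]
tool_rot: [3.138, -0.001, 1.439]
contact_force: [-1.1, 0.9, 2.1]
tool_pos: [0.5639, 0.2063, 0.0651]
tool_rot: [3.138, -0.001, 1.439]
contact_force: [-1.6, 0.4, 1.4]
```

The nose is riding on the ledge and the push is low. Continuing.

```bash
python3 -m pendant '[[[0,0.8,0],0],[[0,1.6,0],0],[[0,2.4,0],0],[[0,3.2,0],0],[[0,3.2,0],0]]' | grep -E 'pos|force|rot'; python3 -m pendant '[[[0,0.8,0],0],[[0,1.6,0],0],[[0,2.4,0],0],[[0,3.2,0],0],[[0,3.2,0],0]]' | grep -E 'pos|force|rot'; python3 -m pendant '[[[0,0.8,0],0],[[0,1.6,0],0],[[0,2.4,0],0],[[0,3.2,0],0],[[0,3.2,0],0]]' | grep -E 'pos|force|rot'
```

```text
tool_pos: [0.5673, 0.2059, 0.0652]
tool_rot: [3.138, -0.001, 1.439]
contact_force: [-0.9, 0.2, 1.2]
tool_pos: [0.5707, 0.2054, 0.0652]
tool_rot: [3.137, -0.001, 1.439]
contact_force: [-0.9, -0.4, 1.0]
tool_pos: [0.5741, 0.205, 0.0652]
tool_rot: [3.137, -0.001, 1.439]
contact_force: [-0.5, 0.4, 1.8]
```

```bash
python3 -m pendant '[[[0,0.7,0],0],[[0,1.4,0],0],[[0,2.1,0],0],[[0,2.8,0],0],[[0,2.8,0],0]]' | grep -E 'pos|force|rot'; python3 -m pendant '[[[0,0.7,0],0],[[0,1.4,0],0],[[0,2.1,0],0],[[0,2.8,0],0],[[0,2.8,0],0]]' | grep -E 'pos|force|rot'
python3 - <<'E'
from h import *
im=robot.read_camera('wrist');cv2.imwrite('pics/w8.png',im[:,:,::-1])
im=robot.read_camera('scene');cv2.imwrite('pics/c8.png',cv2.resize(im[230:410,270:490,::-1],None,fx=3,fy=3))
E
```

```text
tool_pos: [0.5771, 0.2046, 0.0652]
tool_rot: [3.137, -0.001, 1.439]
contact_force: [-1.4, -0.4, 1.4]
tool_pos: [0.58, 0.2042, 0.0653]
tool_rot: [3.137, -0.001, 1.439]
contact_force: [-0.2, 1.5, 1.5]
```

View pics/w8.png

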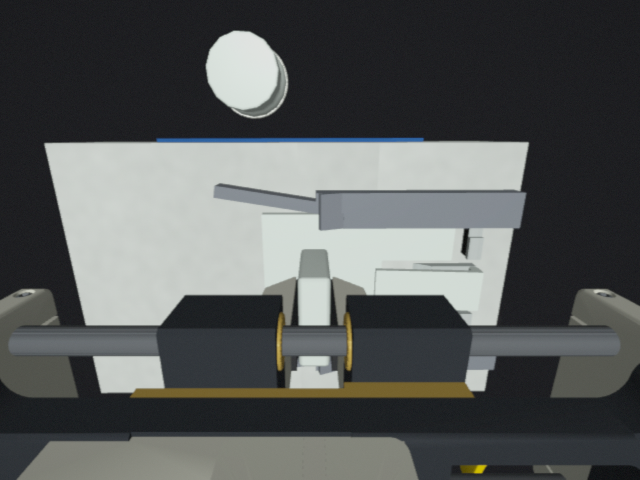

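The plate front (455 px) is still about 8 mm short of the stops (464 px). Fine steps now.

```bash
python3 -m pendant '[[[0,0.5,0],0],[[0,1,0],0],[[0,1.5,0],0],[[0,1.5,0],0]]' | grep -E 'pos|force|rot'; python3 -m pendant '[[[0,0.5,0],0],[[0,1,0],0],[[0,1.5,0],0],[[0,1.5,0],0]]' | grep -E 'pos|force|rot'
```

```text
tool_pos: [0.5816, 0.204, 0.0653]
tool_rot: [3.136, -0.001, 1.439]
contact_force: [-0.7, 0.5, 1.3]
tool_pos: [0.5837, 0.2037, 0.0655]
tool_rot: [3.135, -0.001, 1.439]
contact_force: [1.5, -0.0, 1.5]
```

```bash
python3 -m pendant '[[[0,0.5,0],0],[[0,1,0],0],[[0,1,0],0]]' | grep -E 'pos|force|rot'; python3 -m pendant '[[[0,0.5,0],0],[[0,1,0],0],[[0,1,0],0]]' | grep -E 'pos|force|rot'
```

```text
tool_pos: [0.5848, 0.2035, 0.0652]
tool_rot: [3.135, -0.001, 1.438]
contact_force: [0.3, -0.8, -0.4]
tool_pos: [0.5855, 0.2033, 0.0649]
tool_rot: [3.136, -0.001, 1.438]
contact_force: [-0.6, -1.3, -0.2]
```

The pull-in (+1.5 N) and the loss of lift show the snap. I'll nudge a little farther to be sure, watching the force.

```bash
python3 -m pendant '[[[0,0.4,0],0],[[0,0.8,0],0],[[0,0.8,0],0]]' | grep -E 'pos|force|rot'
python3 - <<'E'
from h import *
im=robot.read_camera('wrist');cv2.imwrite('pics/w9.png',cv2.resize(im[170:370,330:550,::-1],None,fx=3.6,fy=3,interpolation=cv2.INTER_CUBIC))
im=robot.read_camera('scene');cv2.imwrite('pics/c9.png',cv2.resize(im[260:400,280:440,::-1],None,fx=4,fy=4,interpolation=cv2.INTER_CUBIC))
im=robot.read_camera('side');cv2.imwrite('pics/s9.png',cv2.resize(im[140:240,240:390,::-1],None,fx=5,fy=5,interpolation=cv2.INTER_CUBIC))
E
```

```text
tool_pos: [0.5863, 0.2032, 0.0649]
tool_rot: [3.136, -0.001, 1.438]
contact_force: [0.4, -0.2, -0.4]
```

View pics/w9.png

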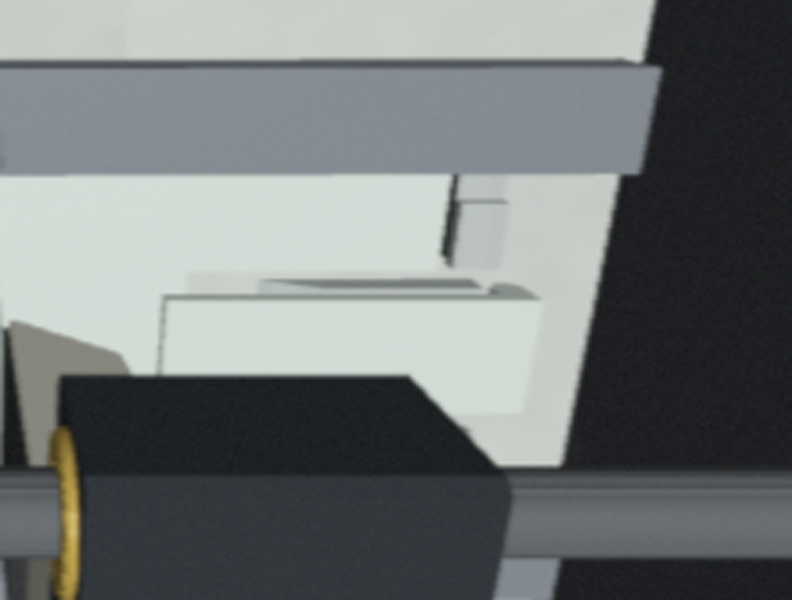

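View pics/c9.png

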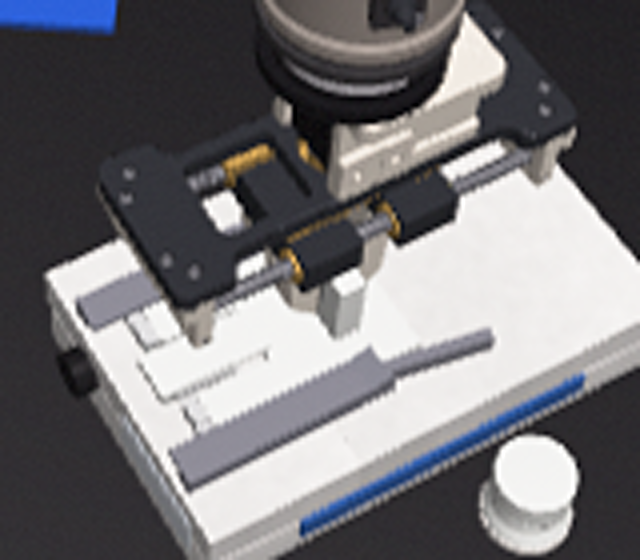

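The nose (490–540 px in the crop) is behind the ledge's end (~480) and the plate front is just short of the stop. Releasing.

```bash
python3 -m pendant '[[[0,0,0],0],[[0,0,0],0],[[0,0,0],0],[[0,0,0],0],[[0,0,0],0],[[0,0,0],0]]' 0.45 | grep -E 'pos|force|open'; python3 -m pendant '[[[0,0,-5],0],[[0,0,-15],0],[[0,0,-35],0],[[0,0,-60],0],[[0,0,-90],0],[[0,0,-120],0],[[0,0,-140],0],[[0,0,-140],0],[[0,0,-140],0]]'
python3 - <<'E'
from h import *
im=robot.read_camera('wrist');cv2.imwrite('pics/w10.png',im[:,:,::-1])
im=robot.read_camera('scene');cv2.imwrite('pics/c10.png',cv2.resize(im[260:400,280:440,::-1],None,fx=4,fy=4,interpolation=cv2.INTER_CUBIC))
im=robot.read_camera('side');cv2.imwrite('pics/s10.png',cv2.resize(im[140:240,240:390,::-1],None,fx=5,fy=5,interpolation=cv2.INTER_CUBIC))
E
```

```text
tool_pos: [0.5863, 0.2032, 0.065]
contact_force: [0.4, -0.4, 0.0]
opening: 0.0407
time: 22.17
tool_pos: [0.5862, 0.2033, 0.2072]
tool_rot: [3.132, -0.002, 1.438]
contact_force: [0.2, 0.0, -0.6]
opening: 0.0414
```

View pics/w10.png

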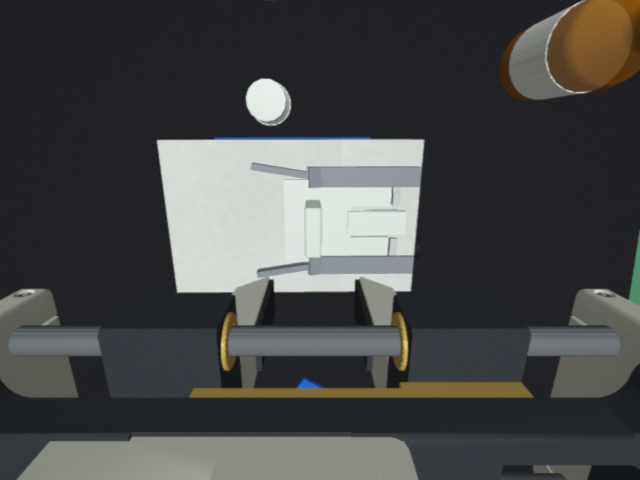

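View pics/c10.png

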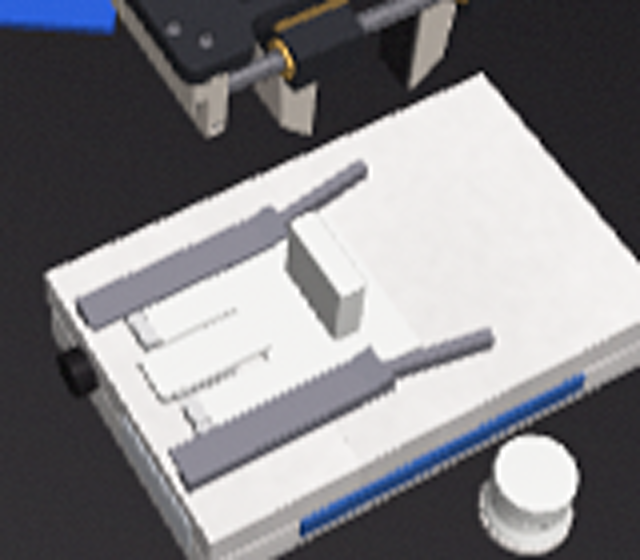

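View pics/s10.png

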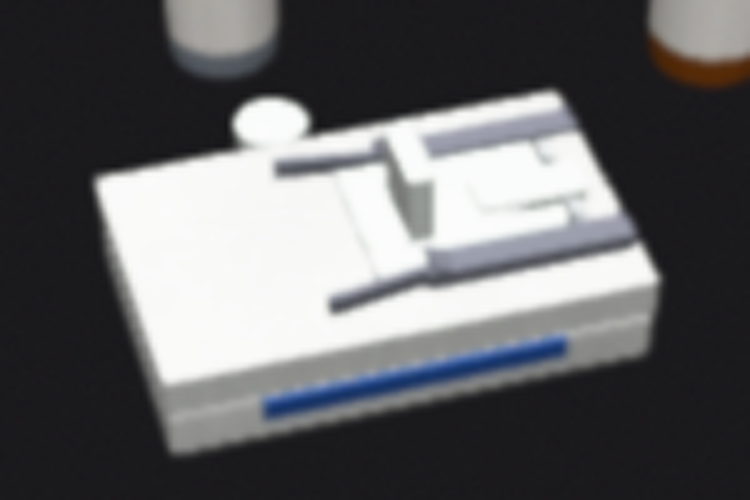

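Run:
```python
import cv2,numpy as np
o=[]
for n in('w7','w8'):
    a=cv2.imread(f'pics/{n}.png')[255:320,365:490];o.append(cv2.resize(a,(500,195),interpolation=cv2.INTER_CUBIC))
b=cv2.imread('pics/w9.png');b=b[(255-170)*3:(320-170)*3,int(35*3.6):int(160*3.6)];o.append(cv2.resize(b,(500,195)))
cv2.imwrite('pics/tab.png',np.vstack(o))
```

```text
(no output)
```

View pics/tab.png

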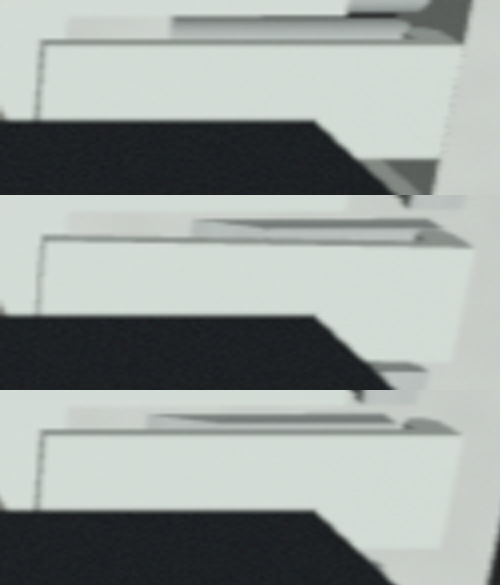

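The tab pictures settle it. At rest before the ledge (top) the tab edge is level and its corner is at 465. Riding on the ledge (middle) the edge slopes and the corner is at 473. Now (bottom) it is level again at 462, so the tab is down. Handing in.

Run:
```python
from cell import robot
print(robot.observe()['time'],robot.observe()['qvel'].round(3));print(robot.hand_in())
```

```text
22.3167 [-0.001  0.008  0.001  0.    -0.001 -0.   ]
the job is handed in; nothing more can be done
None
```

The cover is on the unit, slid in under the lips and clicked behind the ledge; I let go of it and handed the job in at 22.3 s. The hand-in gives no verdict.

- **Placing:** I gripped the white cover by its blade and laid it in the mouth with about 4.5 N of contact force.
- **Sliding in:** The highest force I read was about 3 N, against the 20 N limit. Readings come only at the end of each short move, so a brief peak in between could have been missed.
- **The snap:** The ramp push began at TCP x ≈ 0.5505 m. The snap followed about 34 mm later, where 36 mm was expected; the push turned into a pull and the lift on the tool vanished. I then pushed about 2 mm past the snap and did not press the cover against the stops.
- **Last checks:** In the pictures the tab is level again behind the ledge, the cover sits flat between the rails, and the gripper is open and clear above. The images put the cover's origin at about 48 mm along the unit's x, well past the required 21 mm.
- **Disagreement:** The wrist camera and the fixed cameras differed by about 1.5 mm on where the unit lies across the rails. I used a position between the two, and no side force showed on the way in.
- **Not checked:** I did not measure the bystanders again at the end; nothing looked shifted in the last pictures, which do not show all of them.

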